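# Run down the loose wing nut on the lint trap

## Task

One of the two wing nuts on the lint trap has been left standing loose, high on its stud. With a fingertip, push its wings round clockwise (seen from above), stroke after stroke, until it is fully home on the cover, then take the hand away. Push gently, never pinch the nut, leave the other nut tight, and do not disturb or pick up the cup, soap dish or clothespin.

Things in the scene. Friction and masses are not known exactly. Their poses are not given: they have to be found in the camera images.
- lint_trap: Grey plastic lint trap fixed to the drainboard, at any yaw: a flat box 230 mm long (x) by 102 mm wide (y), cover top 44 mm up. Origin: centre of its underside, z up. Two 10 mm upright steel studs at y = 0, x = +71 mm (loose nut) and x = -71 mm (tight nut), tops 82 mm up. Black hose spigots, 30 mm thick, 18 mm up, reach 80 mm from the middle along +y and -y.
- cap_top (a point): Centre of the top of the round cap, 72 mm in diameter, fixed in the middle of the cover; its top is 86 mm above the drainboard. It stands 2 mm beyond the sweep of each nut's wings, so a finger cannot pass between stud and cap: it cannot circle the nut, it must lift out and go back.
- loose_nut (a joint): Loose nut's angle, rad: 0 = home; positive = still to be turned clockwise from above (starts at 7 to 11.5; thread ends at 14). It drops 6 mm per turn. It turns easily (0.02 N m, about 1 N at a wing), stays where left, does not coast. At 0 it meets a firm stop: pushing on only builds up force.
- loose_axis (a point): On the loose nut's axis, turns and drops with it; 46 mm above the drainboard when home, up to 57 at the start. z up, wings along +x and -x. Black plastic: hub 18 mm across, 14 mm high from here; two upright flat wings 7 mm thick, 66 mm span, from 2 to 28 mm above this point (22 mm within 19 mm of the axis). A thin steel washer under it.
- tight_nut (a joint): Angle of the other, equal wing nut in rad: 0 = home and tight, positive = unscrewed. It starts at 0, low on its stud.
- measuring_cup: White plastic measuring cup, loose, 76 mm in diameter at the rim, 75 mm high, its handle reaching 66 mm from its centre along +x; origin: centre of its underside.
- soap_dish: White ceramic soap dish, loose, 130 by 90 mm, 22 mm high; origin: centre of its underside.
- clothespin: Wooden clothespin, loose, lying flat, 74 mm long (x), 15 mm wide, 10 mm high; origin: centre of its underside.

How it is judged:
By the outcome, as a careful person would: the job done as asked, in the order asked, and still so for the second after the job is handed in, with the robot touching nothing.
It also fails if it takes over 72 s, if anything falls off the work surface, if the arm or the gripper's body presses on something with over 40 N, if the wrist force passes 120 N, or if a joint passes its speed limit or range.

## Robot

A 6-joint arm with a two-finger parallel gripper is mounted at the origin on the work surface. World frame = base frame: x ahead of the robot, y to its left, z up, the work surface at z = 0. Lengths are in m, angles in rad, forces in N, time in s.
With the tool pointing down it reaches from about 0.425 to 0.95 m from the base axis. Payload 3.5 kg.
Tool frame: the origin (TCP) lies midway between the tips of the shut fingers; the grasp point (between the pads) lies 19 mm behind it; z points along the fingers, y is the direction in which the jaws open and shut (so a half turn about z gives the same grasp; the last joint's range is limited). The gripper opens to 85 mm and grips with 20 to 120 N. Pads are 22 mm wide; open, the fingers measure 114 mm over their backs; the gripper's body (76 mm by 85 mm) begins 54 mm behind the grasp point. The pads swing forward as they close: fully open they stand 13 mm farther back than shut.
Start: joints at [-1.408, 0.286, 1.577, -0, 1.279, -0.15], TCP at [0.208, -0.642, 0.231] pointing down, gripper open.
Joint ranges: [-2.77, 2.77], [-0.9, 2.22], [0.21, 2.48], [-1.53, 4.67], [0.24, 2.81], [-2.84, 2.84]. Speed limits (rad/s): [2.79, 2.79, 3.14, 3.14, 3.14, 3.14].

## Interface

Orientations are given as a unit quaternion [x, y, z, w].
In Python, from plant import ctrl gives the robot as it stands.
- The arm moves only by the tool apply_moves, never from a script. Its argument "moves" is a list that holds one entry, the list of rows, each a list of 7 numbers: the shift along the tool's x, y, z in m, then the turn, a rotation vector about the tool's x, y, z in degrees, then the gripper's target within -1 to 1 (shut at 1, half-way at 0, fully open at -1). In form: [[[tx, ty, tz, ax, ay, az, hand], ...]]. A call has 1 to 12 rows; each row shifts and turns the pose as measured when the row begins, along the tool's axes as they then stand; what a row does not reach is not made up. A row lasts 1/10 s, in which the tool goes at most 50 mm and 8.59 degrees, less where a joint would pass 70% of its speed; a pose out of reach is approached as far as the arm can. A call with a gripper value outside its range is refused whole. The fingers move at their own pace and stop on an object; "force" is the grip in N (left out, the last holds). Time passes only in rows, so rows that do not move let the fingers close. It gives the time, the measured TCP pose, the force and the opening at its end, in the units of the state.
- ctrl.get_state(): the state, without advancing time (a new reading comes with each control period).
- ctrl.read_camera(name): name is "scene" or "side" or "wrist"; returns the picture (384x512x3 uint8, red, green, blue); there is no depth.
- ctrl.get_calibration(name): a dict with "camera_matrix" (3x3 intrinsics, pixels), "cam_to_world" (4x4, takes a point from camera to world coordinates). Camera axes: x right, y up, looking along -z (the intrinsics and any distortion apply to the point x, -y, -z); pixel columns grow to the right and rows downward; lengths in m; the calibration is good to about 2 mm. A picture is of the moment at which its call begins: read the wrist's pose just before it. get_calibration takes no time and is no camera call; for the wrist camera it gives the pose at the moment of the call.
- ctrl.sign_off(): hands the job in, once; it reports no verdict.
The state is a dict: "time": time; "qpos": joint angles; "dq": joint speeds; "joint_efforts": joint torques, N m; "eef_pos": TCP position; "tcp_rot": TCP orientation; "contact_force": force on the tool from outside, world axes, zero at the start; "wrist_torque": the same for the moment, N m; "opening": opening from 0.0 (shut) to 1.0 (fully open).
Only numpy, scipy, OpenCV 4.12 (cv2) and the standard library are available. Lean on these libraries where they do the work, as an engineer would, in place of code of your own. Each camera call takes 0.05 s, during which the arm holds its last target. There are 200 camera calls.

## Working session

There is one attempt and no reset: what is moved stays moved. The work goes in short steps, Python scripts to look and compute and a tool call to move; the robot and the scene stay as the last step left them, time stands still between calls to the robot, and variables do not carry over. Pictures are saved under pics/ and viewed, about 8 in all and at most 12, crops included, and the job is handed in when it is done.

Besides the shell and the picture viewer there is one more tool, called after "Request:" as a command line: name --argument value ..., lists and objects as JSON in quotes. apply_moves: Moves the arm, as the interface text tells. Its arguments: {"type":"object","properties":{"moves":{"type":"array","items":{"type":"array","items":{"type":"array","items":{"type":"number"}}}},"force":{"type":"number"}},"required":["moves"]}

```bash
mkdir -p pics; ls
python3 - <<'E'
from plant import ctrl
import cv2,numpy as np
for n in ("scene","side"):
    im=ctrl.read_camera(n); cv2.imwrite(f"pics/{n}0.png",im[:,:,::-1])
    c=ctrl.get_calibration(n); print(n,{k:np.round(v,4).tolist() if not isinstance(v,(str,)) else v for k,v in c.items()})
s=ctrl.get_state(); print({k:np.round(v,3).tolist() for k,v in s.items()})
E
```

```text
pics
scene {'camera_matrix': [[359.2529, 0.0, 255.3578], [0.0, 359.2529, 194.5893], [0.0, 0.0, 1.0]], 'cam_to_world': [[0.0583, -0.8009, 0.5959, 1.1951], [0.9983, 0.0475, -0.0338, -0.1729], [-0.0012, 0.5969, 0.8023, 0.9017], [0.0, 0.0, 0.0, 1.0]]}
side {'camera_matrix': [[369.9453, 0.0, 255.3163], [0.0, 369.9453, 196.512], [0.0, 0.0, 1.0]], 'cam_to_world': [[-0.9713, 0.1812, -0.1541, 0.4372], [-0.2374, -0.6991, 0.6744, 0.4426], [0.0145, 0.6916, 0.7221, 0.7056], [0.0, 0.0, 0.0, 1.0]]}
{'time': 0.1, 'qpos': [-1.408, 0.287, 1.578, 0.0, 1.279, -0.15], 'dq': [0.002, -0.0, -0.005, -0.0, 0.003, -0.002], 'joint_efforts': [0.001, -40.73, -29.37, -0.0, 0.003, -0.0], 'eef_pos': [0.208, -0.642, 0.23], 'tcp_rot': [0.988, 0.156, -0.0, -0.001], 'contact_force': [0.033, -0.735, -0.704], 'wrist_torque': [0.041, -0.045, -0.024], 'opening': 1.002}
```

View pics/scene0.png

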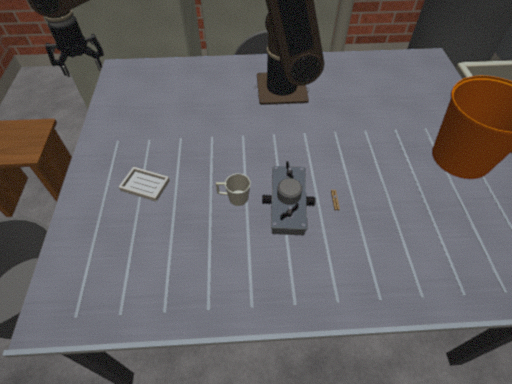

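View pics/side0.png

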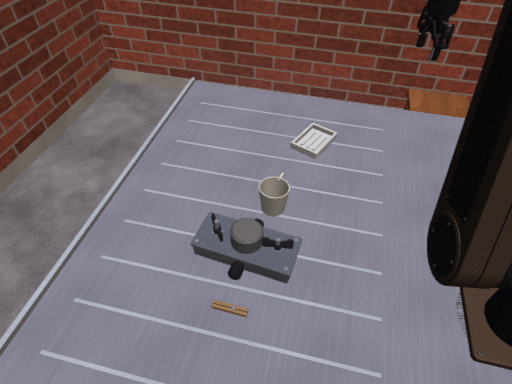

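Run:
```python
import cv2,numpy as np
a=cv2.imread("pics/scene0.png")[150:245,250:350]; b=cv2.imread("pics/side0.png")[200:285,185:310]
a=cv2.resize(a,None,fx=4,fy=4,interpolation=cv2.INTER_CUBIC); b=cv2.resize(b,(400,272),interpolation=cv2.INTER_CUBIC)
o=np.zeros((380,800,3),np.uint8); o[:380,:400]=a; o[:272,400:]=b
cv2.imwrite("pics/crop0.png",np.clip(o*1.6,0,255).astype(np.uint8))
```

```text
(no output)
```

View pics/crop0.png

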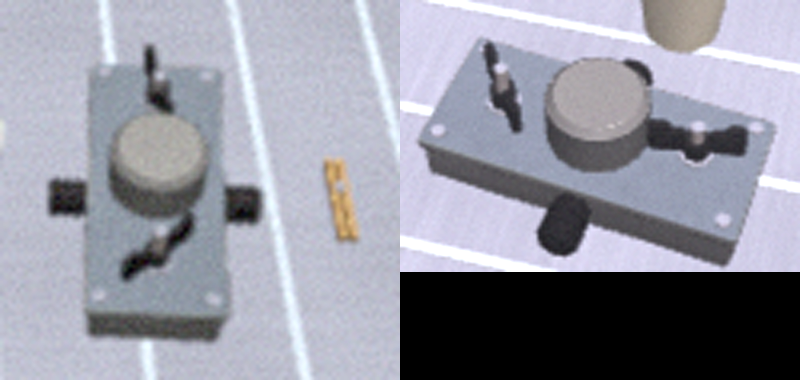

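```bash
cat > h.py <<'E'
import numpy as np, cv2
from plant import ctrl
def ray(cal,px):
    K=np.array(cal["camera_matrix"]);T=np.array(cal["cam_to_world"])
    d=np.linalg.inv(K)@[px[0],px[1],1]; d=np.array([d[0],-d[1],-d[2]])
    return T[:3,3],T[:3,:3]@d
def at(cal,px,z):
    o,d=ray(cal,px); return o+d*(z-o[2])/d[2]
def proj(cal,P):
    K=np.array(cal["camera_matrix"]);T=np.array(cal["cam_to_world"])
    c=T[:3,:3].T@(np.asarray(P)-T[:3,3]); c=K@np.array([c[0],-c[1],-c[2]]); return c[:2]/c[2]
def tri(c1,p1,c2,p2):
    o1,d1=ray(c1,p1);o2,d2=ray(c2,p2)
    t=np.linalg.lstsq(np.c_[d1,-d2],o2-o1,rcond=None)[0]
    a,b=o1+t[0]*d1,o2+t[1]*d2; return (a+b)/2,np.linalg.norm(a-b)
E
python3 - <<'E'
from h import *
np.set_printoptions(precision=4,suppress=True)
s=ctrl.get_calibration("scene");d=ctrl.get_calibration("side")
S=lambda x,y:(x/4+250-.4,y/4+150-.4); D=lambda x,y:((x-400)/3.2+185-.35,y/3.2+200-.35)
for n,l in(("scene",[(95,65),(222,68),(228,315),(88,313)]),):
    for p in l: print(n,at(s,S(*p),.044))
for p in [(482,40),(418,145),(775,128),(730,240)]: print("side",at(d,D(*p),.044))
print("cap",at(s,S(159,148),.086),at(d,D(603,93),.086))
# stud tops
print("studs scene",at(s,S(160,82),.082),at(s,S(159,230),.082))
print("studs side",at(d,D(698,128),.082),at(d,D(500,68),.082))
# wing tips upper triang
for n,a,b in(("far L",(127,268),(517,122)),("far R",(188,218),(490,48)),("near up",(150,48),(742,132)),("near dn",(166,106),(655,125))): print(n,tri(s,S(*a),d,D(*b)))
E
```

```text
scene [ 0.4483 -0.0733  0.044 ]
scene [0.4574 0.0265 0.044 ]
scene [ 0.6833 -0.0014  0.044 ]
scene [ 0.6759 -0.0984  0.044 ]
side [ 0.6697 -0.0985  0.044 ]
side [0.6815 0.0035 0.044 ]
side [ 0.4461 -0.0718  0.044 ]
side [0.4605 0.0247 0.044 ]
cap [ 0.5664 -0.0392  0.086 ] [ 0.5617 -0.0395  0.086 ]
studs scene [ 0.5011 -0.0307  0.082 ] [ 0.635  -0.0468  0.082 ]
studs side [ 0.4947 -0.0297  0.082 ] [ 0.6363 -0.0463  0.082 ]
far L (array([ 0.6266, -0.0596,  0.0143]), np.float64(0.012892856381496209))
far R (array([ 0.6416, -0.0338,  0.1107]), np.float64(0.010055205833775234))
near up (array([ 0.4661, -0.0342,  0.0813]), np.float64(2.670962645631588e-05))
near dn (array([ 0.5227, -0.028 ,  0.079 ]), np.float64(0.0013113946126120416))
```

Request:
apply_moves --moves '[[[0,0,-0.02,0,0,6,1],[0,0,-0.02,0,0,6,1],[0,0,-0.02,0,0,6,1],[0.025,-0.043,0,0,0,0,1],[0.025,-0.043,0,0,0,0,1],[0.025,-0.043,0,0,0,0,1],[0.025,-0.043,0,0,0,0,1],[0.025,-0.043,0,0,0,0,1],[0.025,-0.043,0,0,0,0,1],[0.025,-0.043,0,0,0,0,1],[0.025,-0.043,0,0,0,0,1],[0.025,-0.043,0,0,0,0,1]]]'

```text
time: 1.3
eef_pos: [0.4367, -0.2554, 0.2864]
tcp_rot: [1.0, -0.014, -0.002, -0.008]
contact_force: [0.7, -0.6, -0.2]
opening: -0.001
```

Request:
apply_moves --moves '[[[0.02,-0.043,0,0,0,0,1],[0.02,-0.043,0,0,0,0,1],[0.02,-0.043,0,0,0,0,1],[0.02,-0.043,0,0,0,0,1],[0.02,-0.043,0,0,0,-1,1],[0,0,0,0,0,0,1],[0,0,0,0,0,0,1]]]'

```text
time: 2.0
eef_pos: [0.5452, -0.0269, 0.2863]
tcp_rot: [1.0, -0.0, -0.003, -0.009]
contact_force: [-0.4, -0.6, 0.5]
opening: -0.001
```

Run:
```python
from h import *
np.set_printoptions(precision=4,suppress=True)
c=ctrl.get_calibration("wrist"); im=ctrl.read_camera("wrist")[:,:,::-1]
np.savez("w1.npz",**c); cv2.imwrite("pics/w1.png",im)
b=cv2.resize(np.clip(im*1.6,0,255).astype(np.uint8),(800,600),interpolation=cv2.INTER_CUBIC); cv2.imwrite("pics/w1b.png",b)
print(c); s=ctrl.get_state(); print(s["eef_pos"],s["tcp_rot"],s["contact_force"],s["time"])
```

```text
{'camera_matrix': array([[311.7915,   0.    , 253.3869],
       [  0.    , 311.7915, 189.9304],
       [  0.    ,   0.    ,   1.    ]]), 'cam_to_world': array([[ 0.0002,  0.9641,  0.2656,  0.611 ],
       [-0.9998,  0.0051, -0.0181, -0.0303],
       [-0.0188, -0.2656,  0.9639,  0.4279],
       [ 0.    ,  0.    ,  0.    ,  1.    ]])}
[ 0.5451 -0.0271  0.2862] [ 1.     -0.0007 -0.0034 -0.0091] [ 0.4282 -0.5384 -0.6554] 2.05
```

View pics/w1b.png

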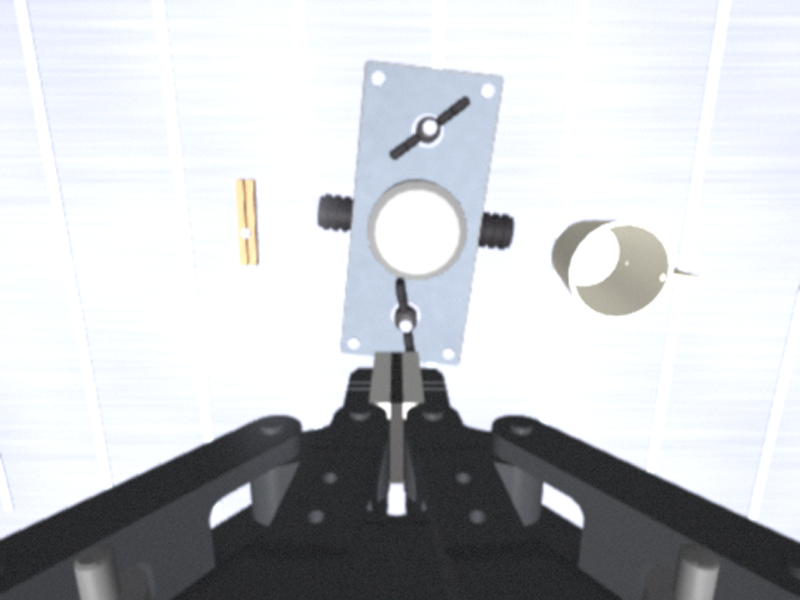

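Run:
```python
from h import *
np.set_printoptions(precision=4,suppress=True)
s=ctrl.get_calibration("scene");d=ctrl.get_calibration("side");w=np.load("w1.npz")
S=lambda x,y:(x/4+250-.4,y/4+150-.4); D=lambda x,y:((x-400)/3.2+185-.35,y/3.2+200-.35); W=lambda x,y:(x/1.5625-.2,y/1.5625-.2)
for n,a,b,c in(("far +y",(188,218),(517,122),(392,156)),("far -y",(127,268),(490,48),(468,100)),("near cap",(166,106),(655,125),(400,280))):
    print(n,tri(s,S(*a),d,D(*b)),tri(s,S(*a),w,W(*c)),tri(d,D(*b),w,W(*c)))
print("cap",at(w,W(417,229),.086)); print("studs",at(w,W(429,127),.082),at(w,W(405,325),.082))
# washers: height by matching axis xy
for p in [(427,131),(405,314)]:
  print([at(w,W(*p),z) for z in (.045,.055)])
for z in (.074,.082): 
  a,b=at(w,W(392,156),z),at(w,W(468,100),z); print(z,a,b,np.linalg.norm(a-b),np.degrees(np.arctan2(*(b-a)[1::-1])))
  print(at(w,W(400,280),z))
```

```text
far +y (array([ 0.6151, -0.0206,  0.0632]), np.float64(0.004753700581772624)) (array([ 0.6155, -0.0216,  0.0664]), np.float64(0.002274140659605783)) (array([ 0.6164, -0.0201,  0.0611]), np.float64(0.0012692641501988215))
far -y (array([ 0.6543, -0.0715,  0.0679]), np.float64(0.0034793539944854)) (array([ 0.6535, -0.0716,  0.0652]), np.float64(0.003277832204652036)) (array([ 0.6529, -0.0727,  0.0685]), np.float64(0.000526400084084441))
near cap (array([ 0.5227, -0.028 ,  0.079 ]), np.float64(0.0013113946126120416)) (array([ 0.5294, -0.0282,  0.0874]), np.float64(0.0033986729902988435)) (array([ 0.5253, -0.0275,  0.077 ]), np.float64(0.0046559464325839905))
cap [ 0.5664 -0.0384  0.086 ]
studs [ 0.6342 -0.0458  0.082 ] [ 0.4941 -0.0304  0.082 ]
[array([ 0.6339, -0.046 ,  0.045 ]), array([ 0.6333, -0.0456,  0.055 ])]
[array([ 0.4911, -0.0303,  0.045 ]), array([ 0.4942, -0.0303,  0.055 ])]
0.074 [ 0.6156 -0.0207  0.074 ] [ 0.652  -0.0722  0.074 ] 0.06304528812738197 -54.76192781326356
[ 0.5267 -0.0265  0.074 ]
0.082 [ 0.6155 -0.0209  0.082 ] [ 0.6511 -0.0712  0.082 ] 0.06162006918228631 -54.76192781326354
[ 0.5287 -0.0266  0.082 ]
```

Request:
apply_moves --moves '[[[-0.016,0.007,0.03,-1,0.4,0,1],[-0.016,0.007,0.035,0,0,0,1],[-0.016,0.007,0.035,0,0,0,1],[-0.016,0.007,0.035,0,0,0,1],[0,0,0.02,0,0,0,1],[0,0,0,0,0,0,1],[0,0,0,0,0,0,1]]]'

```text
time: 2.75
eef_pos: [0.4765, -0.0638, 0.1273]
tcp_rot: [1.0, -0.008, 0.002, 0.001]
contact_force: [0.9, 0.1, -0.1]
opening: 0.001
```

Run:
```python
from h import *
np.set_printoptions(precision=4,suppress=True)
c=ctrl.get_calibration("wrist"); im=ctrl.read_camera("wrist")[:,:,::-1]
np.savez("w2.npz",**c); cv2.imwrite("pics/w2.png",im)
b=cv2.resize(np.clip(im[150:390,130:390]*1.6,0,255).astype(np.uint8),None,fx=2.3,fy=2.3,interpolation=cv2.INTER_CUBIC); cv2.imwrite("pics/w2b.png",b)
s=ctrl.get_state(); print(s["eef_pos"],s["tcp_rot"],s["contact_force"],s["time"])
f=lambda P:(proj(c,P)-[130,150])*2.3
print("tcp",f(s["eef_pos"]),"axis82",f([.495,-.03,.082]),f([.495,-.03,.044]))
```

```text
[ 0.4767 -0.0637  0.1275] [ 1.     -0.0076  0.0018  0.001 ] [-0.6267 -0.1446 -0.2899] 2.8
tcp [279.7877 211.8472] axis82 [154.4229  80.4364] [175.0183  51.9538]
```

View pics/w2b.png

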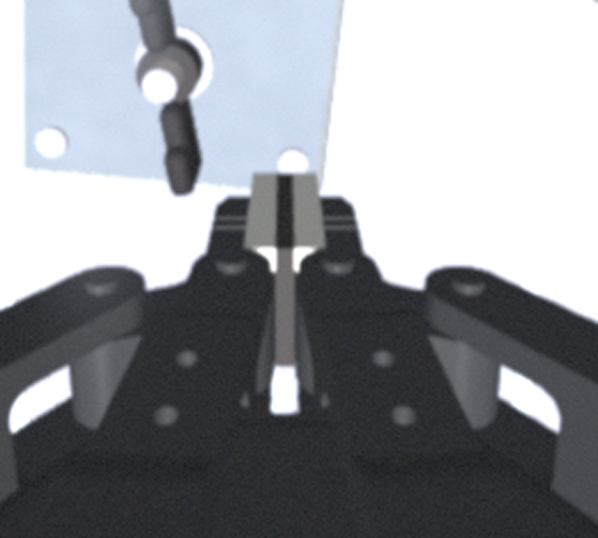

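Run:
```python
from h import *
np.set_printoptions(precision=4,suppress=True)
w=np.load("w2.npz"); W=lambda x,y:(x/2.3+130-.3,y/2.3+150-.3)
print(at(w,W(159,86),.082))
for z in (.078,.083): print(at(w,W(182,187),z))
print(at(w,W(252,173),.1275+.0),at(w,W(318,173),.1275))
```

```text
[ 0.4936 -0.031   0.082 ]
[ 0.4627 -0.035   0.078 ]
[ 0.4647 -0.0358  0.083 ]
[ 0.4858 -0.0578  0.1275] [ 0.4856 -0.0718  0.1275]
```

Request:
apply_moves --moves '[[[0.004,-0.006,0.03,0,0,0,1],[0,0,0.022,0,0,0,1],[0,0,0.015,0,0,0,1],[0,0,0,0,0,0,1],[0,0,0,0,0,0,1]]]'

```text
time: 3.3
eef_pos: [0.4902, -0.0618, 0.0689]
tcp_rot: [1.0, -0.008, 0.011, 0.004]
contact_force: [0.1, -0.0, -0.3]
opening: 0.001
```

Request:
apply_moves --moves '[[[-0.005,-0.003,0.006,-0.4,-1.2,0,1],[-0.005,-0.003,0.005,0,0,-0.9,1],[0,0,0,0,0,0,1],[0,0,0,0,0,0,1]]]'

```text
time: 3.7
eef_pos: [0.4826, -0.0561, 0.0611]
tcp_rot: [1.0, 0.0, 0.003, 0.009]
contact_force: [0.3, -0.6, -0.6]
opening: -0.003
```

Run:
```python
import numpy as np
f=np.radians(np.arange(240,40,-15)); P=np.c_[.494+.029*np.cos(f),-.0305+.029*np.sin(f)]
for a,p,d in zip(range(240,40,-15),P,np.diff(P,axis=0)): print(a,p.round(4),"tx,ty",(d*[1,-1]).round(4))
```

```text
240 [ 0.4795 -0.0556] tx,ty [-0.006  -0.0046]
225 [ 0.4735 -0.051 ] tx,ty [-0.0046 -0.006 ]
210 [ 0.4689 -0.045 ] tx,ty [-0.0029 -0.007 ]
195 [ 0.466 -0.038] tx,ty [-0.001  -0.0075]
180 [ 0.465  -0.0305] tx,ty [ 0.001  -0.0075]
165 [ 0.466 -0.023] tx,ty [ 0.0029 -0.007 ]
150 [ 0.4689 -0.016 ] tx,ty [ 0.0046 -0.006 ]
135 [ 0.4735 -0.01  ] tx,ty [ 0.006  -0.0046]
120 [ 0.4795 -0.0054] tx,ty [ 0.007  -0.0029]
105 [ 0.4865 -0.0025] tx,ty [ 0.0075 -0.001 ]
90 [ 0.494  -0.0015] tx,ty [0.0075 0.001 ]
75 [ 0.5015 -0.0025] tx,ty [0.007  0.0029]
60 [ 0.5085 -0.0054] tx,ty [0.006  0.0046]
```

Request:
apply_moves --moves '[[[-0.008,-0.0046,0.002,0.5,-0.2,0,1],[-0.0046,-0.006,0.001,0,0,0,1],[-0.003,-0.007,0,0,0,0,1],[-0.001,-0.0075,0,0,0,0,1],[0,0,0,0,0,0,1]]]'

```text
time: 4.2
eef_pos: [0.4647, -0.0294, 0.0581]
tcp_rot: [1.0, 0.0, 0.002, 0.005]
contact_force: [0.1, -0.6, 0.4]
opening: 0.003
```

Request:
apply_moves --moves '[[[0.001,-0.007,0,0,0,0,1],[0.003,-0.007,0,0,0,0,1],[0.0046,-0.006,0,0,0,0,1],[0.006,-0.0046,0,0,0,0,1],[0.007,-0.003,0,0,0,0,1],[0.0075,-0.001,0,0,0,0,1],[0,0,0,0,0,0,1]]]'

```text
time: 4.9
eef_pos: [0.4959, 0.0029, 0.0573]
tcp_rot: [1.0, 0.001, 0.001, 0.005]
contact_force: [-0.5, -0.3, 0.2]
opening: 0.001
```

Request:
apply_moves --moves '[[[0.0055,0.003,0,0,0,0,1],[0.0065,0.0045,0,0,0,0,1],[0.006,0.005,0,0,0,0,1],[0,0,0,0,0,0,1],[0,0,0,0,0,0,1]]]'

```text
time: 5.4
eef_pos: [0.5159, -0.0111, 0.0573]
tcp_rot: [1.0, -0.0, 0.001, 0.004]
contact_force: [-1.2, 1.4, 0.8]
opening: -0.003
```

Run:
```python
from h import *
im=ctrl.read_camera("scene")[150:245,250:350,::-1]; jm=ctrl.read_camera("side")[195:285,185:310,::-1]
o=np.zeros((380,800,3),np.uint8); o[:,:400]=cv2.resize(im,None,fx=4,fy=4,interpolation=cv2.INTER_CUBIC); o[:288,400:]=cv2.resize(jm,(400,288),interpolation=cv2.INTER_CUBIC)
cv2.imwrite("pics/c3.png",np.clip(o*1.6,0,255).astype(np.uint8))
```

```text
(no output)
```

View pics/c3.png

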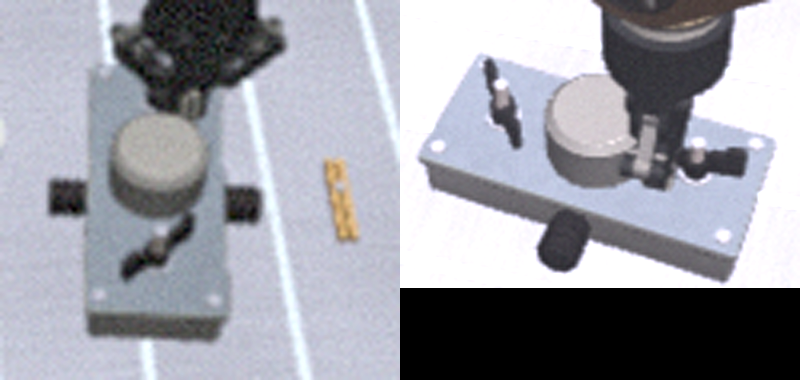

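Request:
apply_moves --moves '[[[-0.001,-0.003,-0.005,0,0,0,1],[0,0,-0.03,0,0,0,1],[0,0,-0.01,0,0,0,1],[-0.018,0.022,0,0,0,0,1],[-0.018,0.024,0,0,0,0,1],[0,0,0,0,0,0,1],[0,0,0,0,0,0,1]]]'

```text
time: 6.2
eef_pos: [0.478, -0.0537, 0.1059]
tcp_rot: [1.0, 0.001, 0.003, 0.005]
contact_force: [0.1, -0.3, -0.1]
opening: -0.0
```

Request:
apply_moves --moves '[[[0.001,0.003,0.012,0,0,0,1],[0,0,0.012,0,0,0,1],[0,0,0.012,0,0,0,1],[0,0,0.011,0,0,0,1],[0,0,0,0,0,0,1]]]'

```text
time: 6.7
eef_pos: [0.4794, -0.0554, 0.0532]
tcp_rot: [1.0, 0.002, 0.002, 0.005]
contact_force: [-0.9, 0.4, 0.1]
opening: 0.001
```

Request:
apply_moves --moves '[[[-0.006,-0.0046,-0.003,0,0,0,1],[-0.0046,-0.006,-0.001,0,0,0,1],[-0.003,-0.007,0,0,0,0,1],[-0.001,-0.0075,0,0,0,0,1],[0.001,-0.0065,0,0,0,0,1],[0.003,-0.006,0,0,0,0,1],[0.0046,-0.006,0,0,0,0,1],[0,0,0,0,0,0,1]]]'

```text
time: 7.5
eef_pos: [0.4731, -0.0076, 0.058]
tcp_rot: [1.0, 0.003, 0.003, 0.005]
contact_force: [-0.3, -0.3, 1.0]
opening: -0.003
```

Angle ≈ 132°, on the arc. Continue to 45°.

Request:
apply_moves --moves '[[[0.006,-0.004,0,0,0,0,1],[0.007,-0.002,0,0,0,0,1],[0.0075,0,0,0,0,0,1],[0.0075,0.002,0,0,0,0,1],[0.006,0.0035,0,0,0,0,1],[0.005,0.004,0,0,0,0,1],[0,0,0,0,0,0,1],[0,0,0,0,0,0,1]]]'

```text
time: 8.3
eef_pos: [0.5159, -0.011, 0.0574]
tcp_rot: [1.0, 0.003, 0.002, 0.004]
contact_force: [-0.3, 0.2, 0.3]
opening: 0.003
```

Same end point as before. Lift, return, and look.

Request:
apply_moves --moves '[[[-0.001,-0.003,-0.005,0,0,0,1],[0,0,-0.03,0,0,0,1],[0,0,-0.01,0,0,0,1],[-0.018,0.022,0,0,0,0,1],[-0.018,0.026,0,0,0,0,1],[0,0,0,0,0,0,1],[0,0,0,0,0,0,1]]]'

```text
time: 9.0
eef_pos: [0.4785, -0.0566, 0.1062]
tcp_rot: [1.0, 0.003, 0.005, 0.005]
contact_force: [0.4, -0.2, -0.0]
opening: -0.002
```

```bash
cat > look.py <<'E'
from h import *
import sys
np.set_printoptions(precision=4,suppress=True)
n=sys.argv[1]; c=ctrl.get_calibration("wrist"); im=ctrl.read_camera("wrist")[:,:,::-1]; jm=ctrl.read_camera("side")[195:285,185:310,::-1]
np.savez(n+".npz",**c)
o=np.zeros((480,800,3),np.uint8); o[:480,:400]=cv2.resize(im[100:340,130:330],None,fx=2,fy=2,interpolation=cv2.INTER_CUBIC); o[:288,400:]=cv2.resize(jm,(400,288),interpolation=cv2.INTER_CUBIC)
cv2.imwrite(f"pics/{n}.png",np.clip(o*1.6,0,255).astype(np.uint8))
s=ctrl.get_state(); print(s["eef_pos"],s["contact_force"],s["time"])
E
python3 look.py s2
```

```text
[ 0.4786 -0.0561  0.1059] [-0.6688  0.5762  0.2589] 9.1
```

View pics/s2.png

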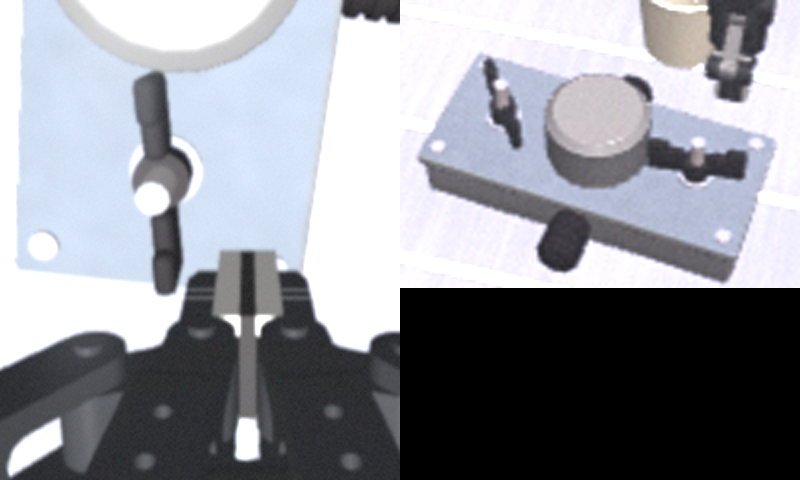

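Run:
```python
from h import *
np.set_printoptions(precision=4,suppress=True)
w=np.load("s2.npz"); W=lambda x,y:(x/2+130-.25,y/2+100-.25)
print("stud",at(w,W(151,199),.082))
for z in (.074,.079,.084):
  a,b=at(w,W(150,74),z),at(w,W(165,292),z); print(z,a,b,np.linalg.norm(a-b),np.degrees(np.arctan2(*(a-b)[1::-1])),(a+b)/2)
```

```text
stud [ 0.4934 -0.0307  0.082 ]
0.074 [ 0.5272 -0.0304  0.074 ] [ 0.4618 -0.0328  0.074 ] 0.06540869761750236 2.1617394134578447 [ 0.4945 -0.0316  0.074 ]
0.079 [ 0.5276 -0.0311  0.079 ] [ 0.4641 -0.0335  0.079 ] 0.06353857302849629 2.1617394134578443 [ 0.4958 -0.0323  0.079 ]
0.084 [ 0.528  -0.0318  0.084 ] [ 0.4664 -0.0341  0.084 ] 0.06166844843949017 2.1617394134578456 [ 0.4972 -0.033   0.084 ]
```

Request:
apply_moves --moves '[[[0.001,0,0.012,0,0,0,1],[0,0,0.012,0,0,0,1],[0,0,0.012,0,0,0,1],[0,0,0.006,0,0,0,1],[0,0,0,0,0,0,1],[-0.006,-0.0046,0,0,0,0,1],[-0.0046,-0.006,0,0,0,0,1],[-0.002,-0.0045,0,0,0,0,1],[0,0,0,0,0,0,1]]]'

```text
time: 10.0
eef_pos: [0.4666, -0.0385, 0.0584]
tcp_rot: [1.0, 0.006, 0.004, 0.005]
contact_force: [0.1, 0.4, -0.3]
opening: -0.005
```

Request:
apply_moves --moves '[[[-0.001,-0.004,0,0,0,0,1],[0,-0.004,0,0,0,0,1],[0.0005,-0.004,0,0,0,0,1],[0.001,-0.004,0,0,0,0,1]]]'

```text
time: 10.4
eef_pos: [0.4673, -0.0217, 0.0593]
tcp_rot: [1.0, 0.006, 0.005, 0.006]
contact_force: [-0.4, -0.7, 0.0]
opening: 0.001
```

Request:
apply_moves --moves '[[[0.001,-0.0035,0.001,0,0,0,1],[0.002,-0.003,0,0,0,0,1],[0.0025,-0.003,0,0,0,0,1],[0.003,-0.0025,0,0,0,0,1]]]'

```text
time: 10.8
eef_pos: [0.4757, -0.008, 0.0578]
tcp_rot: [1.0, 0.006, 0.004, 0.005]
contact_force: [-0.8, -0.5, -0.3]
opening: 0.002
```

Request:
apply_moves --moves '[[[0.003,-0.002,0,0,0,0,1],[0.0035,-0.0015,0,0,0,0,1],[0.0035,-0.001,0,0,0,0,1],[0.0035,-0.0005,0,0,0,0,1]]]'

```text
time: 11.2
eef_pos: [0.4896, -0.0018, 0.0573]
tcp_rot: [1.0, 0.006, 0.003, 0.005]
contact_force: [-1.4, -0.7, 0.7]
opening: -0.001
```

Request:
apply_moves --moves '[[[0.0035,0,0,0,0,0,1],[0.0035,0.0005,0,0,0,0,1],[0.0035,0.001,0,0,0,0,1],[0.0035,0.0015,0,0,0,0,1]]]'

```text
time: 11.6
eef_pos: [0.4966, -0.0023, 0.0555]
tcp_rot: [1.0, 0.005, -0.01, 0.002]
contact_force: [-13.0, 5.6, 12.8]
opening: -0.002
```

Request:
apply_moves --moves '[[[0.003,0.002,0,0,0,0,1],[0.003,0.002,0,0,0,0,1],[0.0025,0.0025,0,0,0,0,1],[0,0,0,0,0,0,1]]]'

```text
time: 12.0
eef_pos: [0.4953, -0.0015, 0.0568]
tcp_rot: [1.0, 0.004, -0.027, -0.007]
contact_force: [-1.9, 0.9, 2.6]
opening: -0.002
```

Request:
apply_moves --moves '[[[-0.006,0,0,0,0,0,1],[-0.003,-0.002,-0.015,0,1.5,0,1],[0,0,-0.025,0,1.5,0,1],[0,0,-0.02,0,0,0,1],[-0.01,0.02,0,0,0,0,1],[-0.01,0.02,0,0,0,0,1],[0,0,0,0,0,0,1],[0,0,0,0,0,0,1]]]'

```text
time: 12.8
eef_pos: [0.4706, -0.0431, 0.1204]
tcp_rot: [1.0, 0.003, 0.007, -0.005]
contact_force: [0.0, 0.2, 0.2]
opening: -0.002
```

```bash
python3 look.py s3
```

```text
[ 0.4705 -0.0426  0.1202] [ 0.5717 -0.0501 -0.4005] 12.9
```

View pics/s3.png

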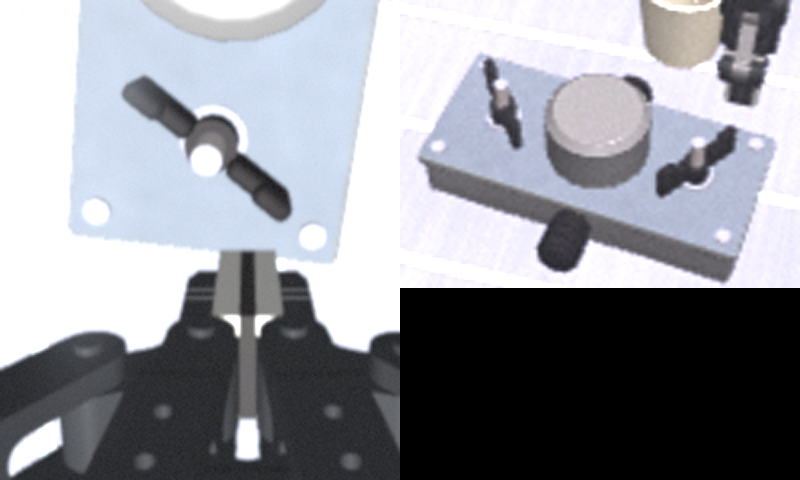

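Run:
```python
from h import *
np.set_printoptions(precision=4,suppress=True)
w=np.load("s3.npz"); d=ctrl.get_calibration("side"); W=lambda x,y:(x/2+130-.25,y/2+100-.25); D=lambda x,y:((x-400)/3.2+185-.35,y/3.2+195-.35)
print("stud",at(w,W(206,160),.082))
for a,b in (((286,216),(734,132)),((128,85),(660,175))): print(tri(w,W(*a),d,D(*b)))
for z in (.069,.074,.079):
  a,b=at(w,W(125,86),z),at(w,W(287,214),z); print(z,a,b,np.linalg.norm(a-b),(a+b)/2,np.degrees(np.arctan2(*(a-b)[1::-1])))
# predicted side image (in crop coords) of wing-tip bottom edges for home vs 2mm up
f=lambda P:(proj(d,P)-[184.65,194.65])*3.2+[400,0]
for az in (.046,.048,.050):
  for th in (51,231):
    t=np.radians(th); x,y=.494+.033*np.cos(t),-.0305+.033*np.sin(t); print(az,th,f([x,y,az+.002]),f([x,y,az+.028]))
# tight reference
for th in (-55,125):
    t=np.radians(th); x,y=.634+.033*np.cos(t),-.0465+.033*np.sin(t); print("tight",th,f([x,y,.048]),f([x,y,.074]))
```

```text
stud [ 0.4936 -0.0309  0.082 ]
(array([ 0.4734, -0.0553,  0.07  ]), np.float64(0.001798623365698196))
(array([ 0.5146, -0.0064,  0.072 ]), np.float64(0.00014797422837233582))
0.069 [ 0.514  -0.0049  0.069 ] [ 0.473  -0.0561  0.069 ] 0.06560027340521013 [ 0.4935 -0.0305  0.069 ] 51.31985763896686
0.074 [ 0.5145 -0.0059  0.074 ] [ 0.4745 -0.0558  0.074 ] 0.06391281641226851 [ 0.4945 -0.0309  0.074 ] 51.31985763896686
0.079 [ 0.515 -0.007  0.079] [ 0.4761 -0.0555  0.079 ] 0.0622253594193269 [ 0.4955 -0.0313  0.079 ] 51.319857638966866
0.046 51 [658.1554 198.0112] [659.5167 175.0412]
0.046 231 [733.1733 150.3171] [736.2514 127.0365]
0.048 51 [658.2578 196.2832] [659.6242 173.2278]
0.048 231 [733.405  148.5644] [736.4942 125.2002]
0.05 51 [658.3606 194.5488] [659.7321 171.4075]
0.05 231 [733.6376 146.8054] [736.7379 123.3573]
tight -55 [492.6239  81.8368] [490.1641  58.1164]
tight 125 [520.4982 150.7374] [518.5657 127.3823]
```

Request:
apply_moves --moves '[[[0.014,0.009,0,-0.6,-0.8,0,1],[0.0145,0.009,0,0,0,0,1],[0,0,0,0,0,0,1],[0,0,0.015,0,0,0,1],[0,0,0.015,0,0,0,1],[0,0,0.015,0,0,0,1],[0,0,0.01,0,0,0,1],[0,0,0,0,0,0,1]]]'

```text
time: 13.7
eef_pos: [0.499, -0.055, 0.0617]
tcp_rot: [1.0, 0.007, -0.002, -0.001]
contact_force: [0.4, -0.2, 0.3]
opening: 0.005
```

Request:
apply_moves --moves '[[[-0.0012,-0.0009,0,0,0,0,1],[-0.0012,-0.0009,0,0,0,0,1],[-0.0012,-0.0009,0,0,0,0,1]]]'

```text
time: 14.0
eef_pos: [0.4959, -0.0519, 0.0628]
tcp_rot: [1.0, 0.007, -0.001, -0.001]
contact_force: [1.6, -2.4, -1.7]
opening: -0.0
```

Request:
apply_moves --moves '[[[-0.0012,-0.0009,0,0,0,0,1],[-0.0012,-0.0009,0,0,0,0,1]]]'

```text
time: 14.2
eef_pos: [0.4955, -0.0515, 0.0641]
tcp_rot: [1.0, 0.008, 0.002, 0.001]
contact_force: [3.3, -3.0, -3.8]
opening: 0.001
```

Request:
apply_moves --moves '[[[0.003,0.003,0,0,0,0,1],[0.002,0.003,-0.01,0,0,0,1],[0,0,-0.03,0,0,0,1],[0,0,-0.04,0,0,0,1],[-0.02,0.01,-0.04,0,0,0,1],[-0.02,0.02,-0.03,0,0,0,1],[0,0.03,-0.02,0,0,0,1],[0,0,0,0,0,0,1],[0,0,0,0,0,0,1],[0,0,0,0,0,0,1]]]'

```text
time: 15.2
eef_pos: [0.4581, -0.1182, 0.2466]
tcp_rot: [1.0, 0.007, -0.001, -0.002]
contact_force: [-0.3, -0.8, -0.5]
opening: 0.001
```

```bash
python3 look.py s4
```

```text
[ 0.4578 -0.1178  0.2457] [-0.0626 -1.4769 -0.1953] 15.3
```

View pics/s4.png

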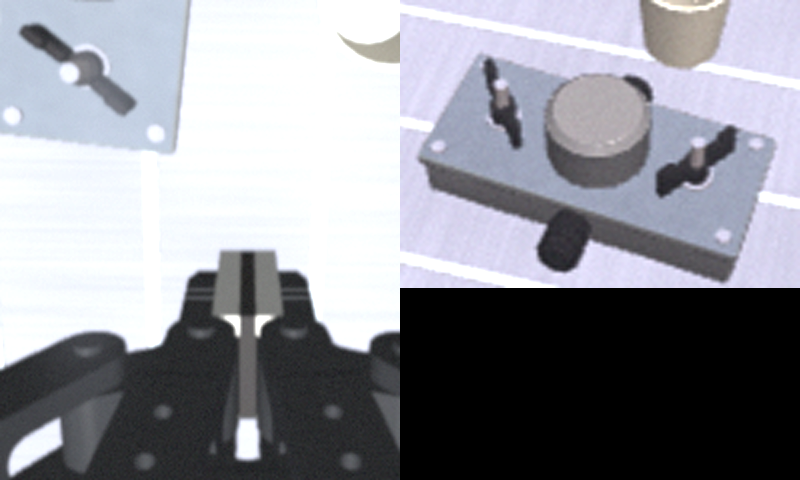

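```bash
python3 -c "
from plant import ctrl
print(ctrl.sign_off())"
```

```text
the job is handed in; nothing more can be done
None
```

I turned the loose nut (the one nearer the robot) clockwise with the shut fingertips until it met its stop. It took three strokes, about 500° (8.7 rad) in all, lifting out between strokes. I then raised the hand clear and handed the job in at about 15 s of the 72 s.

**Home check:**
- On the third stroke the nut stopped with about 19 N on the tool. That is well above the 1 N it takes to turn, and harder than I meant to push.
- A second, gentle push on the other wing met about 4.5 N with almost no movement.
- After that push the wing angle in the pictures had not changed.
- The wing tops measured 70–74 mm up; fully home is 74 mm. The pictures are only good to a few millimetres, so the firm stop is the stronger evidence.

**Other things:**
- The tight nut looks unchanged in the side picture.
- I did not go near the cup, soap dish or clothespin. I did not compare their positions before and after.
- No check disagreed with another. When the nut met its stop, the tool tilted about 3° and also read about 13 N upward. I straightened it as I lifted away.

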